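# Seat the drilling template on the fixture's twin pins and lock it

### The arm

A 7-joint arm with a two-finger parallel gripper is mounted at the origin on the work surface. World frame = base frame: x ahead of the robot, y to its left, z up, the work surface at z = 0. Lengths are in m, angles in rad, forces in N, time in s.
With the tool pointing down it reaches from about 0.4 to 0.875 m from the base axis. Payload 19.3 kg.
Tool frame: the origin (TCP) lies where the fingers leave the gripper's body, on its centre line; the fingertips stand bot.tip_reach ahead of it and the grasp point (between the pads) lies 54 mm ahead of it (bot.tip_reach is the distance from the TCP to the fingertips, in m); z points along the fingers, y is the line along which they close (so a half turn about z gives the same grasp; the last joint's range is limited). The gripper opens to 85 mm and grips with 20 to 120 N. Pads are 22 mm wide; open, the fingers measure 114 mm over their backs; the gripper's body (76 mm by 85 mm) begins 54 mm behind the grasp point. The pads swing forward as they close: fully open they stand 13 mm farther back than shut.
Start: joints at [-1.344, 0.521, -0.036, 1.599, 0.021, 1.021, -0.113], TCP at [0.183, 0.598, 0.304] pointing down, gripper open.
Joint ranges: [-2.91, 2.91], [-0.3, 2.13], [-1.5, 1.42], [0.17, 2.43], [-1.26, 4.41], [0.16, 1.93], [-2.52, 2.52]. Speed limits (rad/s): [1.89, 1.89, 2.39, 2.39, 3.01, 3.01, 3.01].

### API

Orientations are given as [roll, pitch, yaw] about the fixed x, y, z axes, in that order (R = Rz(yaw) Ry(pitch) Rx(roll)).
In Python, from workcell import bot gives the robot as it stands. The module is installed in compiled form; this text tells all that it offers.
- The arm moves only by the shell command python3 -m jog 'ROWS' [FORCE]. ROWS is JSON, a list that holds one entry, the list of rows, each a list of 7 numbers: the shift along the tool's x, y, z in mm, then the turn, a rotation vector about the tool's x, y, z in rad, then the opening, from 0 (shut) to 1 (fully open). In form: [[[tx, ty, tz, wx, wy, wz, fingers], ...]]. A call has 1 to 5 rows; each row shifts and turns the commanded pose from where the row before left it, along the tool's axes as they then stand; what a row does not reach is not made up. A row lasts 1/10 s, in which the tool goes at most 50 mm and 8.59 degrees, less where a joint would pass 70% of its speed; a pose out of reach is approached as far as the arm can. A call is refused whole if a number of a shift passes 50 or a number of a turn 0.15, either way. A call with a gripper value outside its range is refused whole. The fingers move at their own pace and stop on an object; FORCE is the grip in N (left out, the last holds). Time passes only in rows, so rows that do not move let the fingers close. It gives the time, the measured TCP pose, the force, the opening and the grip force at its end, in the units of the state.
- bot.observe(): the state, without advancing time (a new reading comes with each control period).
- bot.grab_frame(name): name is "scene" or "top" or "wrist"; returns a dict with "img" (400x640x3 uint8, red, green, blue), "intrinsics" (3x3 intrinsics, pixels), "k1" (the pictures are not rectified: a ray, as slopes to the right and down, at radius r is drawn at 1 + k1 r^2 times it, then the intrinsics apply), "R" (3x3) and "t" (3): a world point X has camera coordinates R X + t; the wrist camera has in their place "tool_from_camera" (4x4, takes a point from camera to tool coordinates, whose origin is the TCP and whose axes are the flange's). Camera axes: x right, y down, z forward; pixel columns grow to the right and rows downward; lengths in m; the calibration is good to about 2 mm. A picture is of the moment at which its call begins: read the wrist's pose just before it. There is no depth.
- bot.job_done(): hands the job in; it is judged then, once.
Trained networks look in a picture, given as the dict that the camera call returned (one of the last four; its "shot" number tells which), for a name from the list of things; names that differ only in an ending like _2 or _b are one class to them, and where a whole thing is asked for, a point or a joint stands for the part that bears it (a point fixed in the world has none). Each returns a list of dicts, best first, with "conf" (0 to 1); they miss things now and then, are a little off and sometimes report something else, mostly with a low value. They report only what shows in the picture. A call takes as long as a camera call. They do not tell look-alikes from the thing itself.
- bot.trace(query, picture): "region" (400x640 bool, what is visible of it).
- bot.spot_point(query, picture): "xyz" ([x, y, z] in m, in world coordinates, good to about 4 mm: a listed point, or the origin of a listed thing).
The state is a dict: "clock": time; "qpos": joint angles; "qd": joint speeds; "joint_efforts": joint torques, N m; "position": TCP position; "tool_rot": TCP orientation; "force": force on the tool from outside, world axes, zero at the start; "moment": the same for the moment, N m; "grip_width": finger opening in m; "finger_force": force on a finger pad.
Only numpy, scipy, OpenCV 4.12 (cv2) and the standard library are available. Lean on these libraries where they do the work, as an engineer would, in place of code of your own. Each camera call takes 0.05 s, during which the arm holds its last target. There are 200 camera calls.

### The job

Lift the drilling template by its handle and lower it gently over both pins of the drilling fixture until it lies flat and fully home on the pin plate, feeling for the pins and never forcing it. Then swing the tab round to its stop over the template's end to lock it, and let go. Leave everything else on the bench where it is.

Things in the scene. Friction and masses are not known exactly. Their poses are not given: they have to be found in the camera images.
- fixture: Drilling fixture fixed to the bench: a dark steel block 130 (x) x 260 (y) x 18 mm. Origin: centre of its underside, on the bench; y along its length, z up. On it lies an aluminium pin plate 100 x 180 mm, 24 mm above the bench at its top, with two upright pins (see seat) and a dark horn blank in the middle. At the +y end is the swing tab.
- seat (a point): Nominal centre of the pin plate's top, axes as the fixture; a template fully home has its underside here. Two 10 mm pins, 24 mm tall above it, flat tips with a 1 mm bevel, nominally at y +58 and -58 mm. The plate is hand-clamped and rigid: both pins are shifted together by up to 5 mm in x and 5 mm in y from nominal (no turn), different each time, not shown in this pose.
- template: Drilling template: a flat aluminium frame 100 (x) x 180 (y) x 8 mm, 0.3 to 0.55 kg, with a window 60 x 54 mm and a bridge handle. Origin: centre of the underside. Two through holes 12 mm across at x 0, y +58 and -58 mm (1 mm play around a pin). The same either way round. Starts flat on the bench.
- template_grip (a point): Centre of the template's handle bar, 38 mm above its underside: a bar 14 mm wide in x, 80 mm long in y, 14 mm high, on two 10 mm posts at y +-35 mm; free space below the bar down to the plate. Axes as the template.
- tab (a joint): Swing tab: steel strip 20 mm wide, 6 mm thick on a vertical pivot, light friction (0.08 N m), stays where left. At 0 it points to the fixture's -x, beside the template's place (starts -0.3 to 0 rad); turns anticlockwise from above to its stop at 1.57 rad, pointing to the fixture's -y, over the template's end. Its underside is 2 mm above a template fully home; it strikes one that is not.
- tab_pivot (a point): The tab's pivot, at fixture x 0, y +118 mm, 34 mm above the bench (the tab's underside), axes as the fixture.
- tab_knob (a point): Middle of the upright black knob on the tab, 12 mm across, 28 mm tall, 34 mm from the pivot, its top 68 mm above the bench (this point is 54 mm above it).
- horn_ring_a: Bystander: a cut horn ring 44 mm across, 14 mm tall. Leave it where it is.
- horn_ring_b: Bystander: a cut horn ring 56 mm across, 18 mm tall. Leave it where it is.
- horn_tip: Bystander: a sawn horn tip standing upright, 75 mm tall. Leave it where it is.
- push_block: Bystander: a wooden push block 50 x 100 x 40 mm. Leave it where it is.
- file_brush: Bystander: a bench brush lying flat. Leave it where it is.
- mug: Bystander: a white mug, 90 mm tall. Leave it where it is.
- screwdriver: Bystander: a screwdriver lying flat. Leave it where it is.
- oil_can: Bystander: a grey oil bottle, 120 mm tall. Leave it where it is.
There are look-alikes about, which are no part of the job. Leave any green look-alike of the template alone.

How it is judged:
On the way, in this order (a step that is already met when the one before it is completed fails the run):
1. the template is fully home over both pins (z of template_grip in the frame of seat between 0.034 and 0.04 m and horizontal distance between template_grip and seat below 0.01 m and angle between the y axis of template and the y axis of fixture, either way round below 0.06 rad and angle between template's own z axis and vertical below 0.035 rad), for 0.2 s.
2. the tab is swung to its stop over the template (value of joint tab above 1.4 rad), for 0.2 s.
At the end, for the whole second after the job is handed in: The template lies flat and at rest on the pin plate with both pins through its holes (underside within 2 mm of the plate, within 10 mm of the nominal seat, turned less than 0.06 rad from the fixture, tilt under 0.035 rad), and the tab is over its end (joint above 1.4 rad) (all of step 1 and value of joint tab above 1.4 rad and linear speed of template below 0.02 m/s); the robot touches nothing.
It fails at once if the template is forced: it presses on the fixture with more than 40 N (contact force between template and fixture above 40 N).
It fails at once if a bystander is moved by more than 30 mm (distance of any of horn_ring_a, horn_ring_b, horn_tip, push_block, file_brush, mug, screwdriver, oil_can from where it was at the start of the episode above 0.03 m).
It also fails if it takes over 72 s, if anything falls off the work surface, if the arm or the gripper's body presses on something with over 40 N, if the wrist force passes 120 N, or if a joint passes its speed limit or range.

## Working session

There is one attempt and no reset: what is moved stays moved. The work goes in short steps, Python scripts to look and compute and a shell command to move; the robot and the scene stay as the last step left them, time stands still between calls to the robot, and variables do not carry over. Pictures are saved under pics/ and viewed, at most 10 in all, crops included, and the job is handed in when it is done.

```bash
mkdir -p pics; cat > h.py <<'E'
import numpy as np, cv2
from workcell import bot
from scipy.spatial.transform import Rotation as Ro
def pose():
    s=bot.observe(); return np.array(s["position"]), Ro.from_euler('xyz',s["tool_rot"]).as_matrix(), s
def save(f,n): cv2.imwrite(n,f["img"][:,:,::-1])
def proj(f,X):
    if "R" in f: c=np.array(f["R"])@X+np.array(f["t"])
    else:
        p,R,_=f["pose"]; T=np.array(f["tool_from_camera"]); c=T[:3,:3].T@(R.T@(X-p)-T[:3,3])
    a=c[:2]/c[2]; a=a*(1+f["k1"]*(a@a)); K=np.array(f["intrinsics"]); return K[:2,:2]@a+K[:2,2]
def unproj(f,uv,z):
    K=np.array(f["intrinsics"]); a0=np.linalg.solve(K[:2,:2],np.array(uv,float)-K[:2,2]); a=a0.copy()
    for _ in range(20): a=a0/(1+f["k1"]*(a@a))
    d=np.r_[a,1]
    if "R" in f: R=np.array(f["R"]); o=-R.T@np.array(f["t"]); d=R.T@d
    else:
        p,R,_=f["pose"]; T=np.array(f["tool_from_camera"]); o=p+R@T[:3,3]; d=R@T[:3,:3]@d
    return o+d*(z-o[2])/d[2]
def wrist():
    P=pose(); f=bot.grab_frame("wrist"); f["pose"]=P; return f
def rel(target,yaw_dir=None):
    p,R,_=pose(); return R.T@(np.array(target)-p)*1000
E
python3 - <<'E'
from h import *
p,R,s=pose(); print(s, bot.tip_reach); print(R.round(3))
f=bot.grab_frame("top"); save(f,"pics/top.png")
g=bot.grab_frame("scene"); save(g,"pics/scene.png")
for fr in (f,g):
  for q in ["fixture","seat","template","template_grip","tab_pivot","tab_knob"]:
    try: print(q,[(np.round(d["xyz"],3),round(d["conf"],2)) for d in bot.spot_point(q,fr)][:3])
    except Exception as e: print(q,e)
E
```

```text
{'clock': 0.0, 'qpos': array([-1.34420891,  0.52200721, -0.03629932,  1.59995836,  0.02120759,
        1.02113505, -0.11284044]), 'qd': array([-0.00073089,  0.00151085, -0.00073496, -0.00046056,  0.00063009,
       -0.00205156, -0.0003927 ]), 'joint_efforts': array([ 1.39630952e-04, -9.27105761e+01,  1.98016025e+00, -3.69935310e+01,
        1.78931036e-02,  8.16576445e-03, -2.48149021e-06]), 'position': array([0.1827554 , 0.59742987, 0.30334803]), 'tool_rot': array([-3.14047428e+00,  1.00879655e-04,  2.84473361e+00]), 'force': array([ 0.14972249, -0.0502748 , -0.8831527 ]), 'moment': array([ 0.04143391, -0.00448985, -0.00520845]), 'finger_force': 0.0, 'grip_width': 0.08558333949920244} 0.0726
[[-0.956  0.293 -0.   ]
 [ 0.293  0.956 -0.001]
 [-0.    -0.001 -1.   ]]
fixture [(array([0.564, 0.209, 0.003]), 0.55)]
seat [(array([0.562, 0.208, 0.023]), 0.9), (array([0.571, 0.327, 0.034]), 0.46)]
template [(array([ 0.52 , -0.246,  0.   ]), 0.98), (array([ 0.27 , -0.214, -0.001]), 0.85), (array([ 0.336,  0.136, -0.002]), 0.62)]
template_grip [(array([ 0.271, -0.213,  0.038]), 0.94), (array([ 0.428, -0.561,  0.038]), 0.93), (array([0.34 , 0.138, 0.041]), 0.89)]
tab_pivot [(array([0.57 , 0.327, 0.032]), 0.62)]
tab_knob [(array([ 0.374, -0.028,  0.001]), 0.64), (array([0.54 , 0.338, 0.055]), 0.55)]
fixture [(array([ 0.564,  0.206, -0.004]), 0.57)]
seat [(array([0.56 , 0.207, 0.024]), 0.65)]
template [(array([ 0.337,  0.14 , -0.001]), 0.93), (array([ 0.43 , -0.56 ,  0.002]), 0.72), (array([ 0.525, -0.243, -0.   ]), 0.57)]
template_grip [(array([ 0.521, -0.244,  0.034]), 0.87), (array([0.339, 0.135, 0.042]), 0.87), (array([ 0.269, -0.213,  0.039]), 0.86)]
tab_pivot [(array([0.576, 0.325, 0.032]), 0.77)]
tab_knob [(array([0.539, 0.342, 0.051]), 0.58)]
```

View pics/top.png

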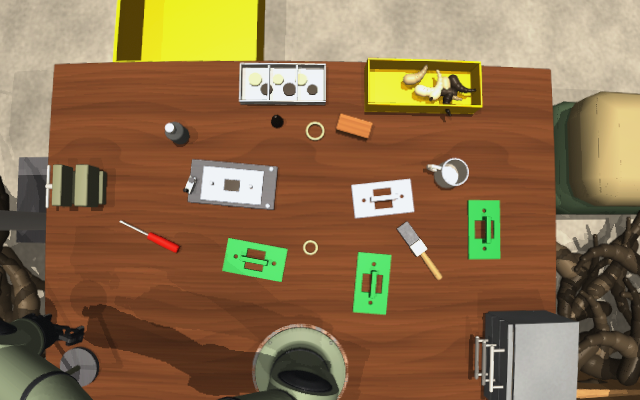

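View pics/scene.png

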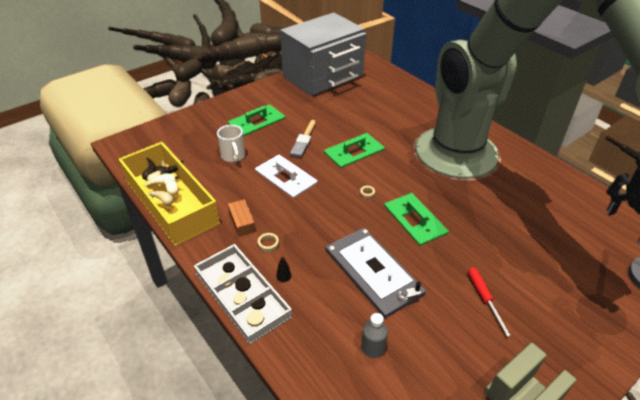

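```bash
python3 - <<'E'
from h import *
f=bot.grab_frame("top")
for X in [[.52,-.246,0.008],[.27,-.214,.008],[.336,.138,.008],[.428,-.56,.008],[.563,.208,.024],[.573,.326,.034],[.54,.34,.054]]: print(X,proj(f,np.array(X)).round())
E
```

```text
[0.52, -0.246, 0.008] [382. 200.]
[0.27, -0.214, 0.008] [372. 283.]
[0.336, 0.138, 0.008] [254. 260.]
[0.428, -0.56, 0.008] [484. 231.]
[0.563, 0.208, 0.024] [231. 184.]
[0.573, 0.326, 0.034] [191. 180.]
[0.54, 0.34, 0.054] [184. 191.]
```

The top picture shows the white (aluminium) template centred near pixel (382,199), with green look-alikes at (254,260), (372,283) and (484,230). The fixture is near (232,184) and its tab is at (191,183). The scene picture agrees. I'll go over the fixture first, turning the tool to match it.

```bash
python3 -m jog '[[[0,0,0,0,0,0.15,1],[0,0,0,0,0,0.15,1],[0,0,0,0,0,0.15,1],[0,0,0,0,0,0.15,1],[0,0,0,0,0,0.15,1]]]' && python3 -m jog '[[[0,0,0,0,0,0.15,1],[0,0,0,0,0,0.15,1],[0,0,0,0,0,0.15,1],[0,0,0,0,0,0.15,1],[0,0,0,0,0,0,1]]]' && python3 -c "
from h import *
print(rel([.5,.21,.33]),pose()[1].round(3),np.array(wrist()['tool_from_camera']).round(3))"
```

```text
clock: 1.25
position: [0.1828, 0.5977, 0.3039]
tool_rot: [3.142, -0.0, 2.089]
force: [0.1, -0.1, 0.3]
grip_width: 0.0856
finger_force: 0.0
clock: 1.75
position: [0.1826, 0.5977, 0.3038]
tool_rot: [3.141, 0.0, 1.492]
force: [0.1, -0.7, -0.5]
grip_width: 0.0854
finger_force: 0.0
[-361.61008005  346.90856659  -26.01085938] [[ 0.078  0.997  0.   ]
 [ 0.997 -0.078 -0.   ]
 [-0.     0.    -1.   ]] [[ 0.    -0.962 -0.272  0.069]
 [ 1.    -0.     0.001  0.001]
 [-0.001 -0.272  0.962 -0.07 ]
 [ 0.     0.     0.     1.   ]]
```

```bash
python3 -m jog '[[[-33,34,-3,0,0,0,1],[-33,34,-3,0,0,0,1],[-33,34,-3,0,0,0,1],[-33,34,-3,0,0,0,1],[-33,34,-3,0,0,0,1]]]' >/dev/null && python3 -m jog '[[[-33,34,-3,0,0,0,1],[-33,34,-3,0,0,0,1],[-33,34,-3,0,0,0,1],[-33,34,-3,0,0,0,1],[-33,34,-3,0,0,0,1]]]' >/dev/null && python3 -m jog '[[[-33,34,0,0,0,0,1],[0,0,0,0,0,0,1],[0,0,0,0,0,0,1]]]' && python3 - <<'E'
from h import *
f=wrist(); save(f,"pics/w1.png")
for q in ["fixture","seat","tab_pivot","tab_knob"]:
    print(q,[(np.round(d["xyz"],4),round(d["conf"],2)) for d in bot.spot_point(q,f)][:3])
E
```

```text
clock: 3.1
position: [0.5287, 0.2062, 0.3338]
tool_rot: [-3.141, 0.0, 1.497]
force: [-0.6, 0.7, 0.6]
grip_width: 0.0855
finger_force: 0.0
fixture []
seat [(array([0.5593, 0.2048, 0.0239]), 0.65)]
tab_pivot [(array([0.5716, 0.325 , 0.029 ]), 0.75)]
tab_knob [(array([0.5386, 0.3374, 0.0541]), 0.69)]
```

View pics/w1.png

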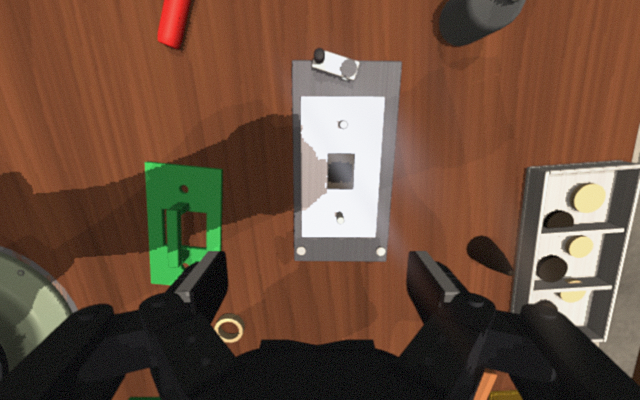

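The wrist picture shows the pin tips near (343,124) and (341,217), and the plate corners near (302,97), (384,97), (377,237) and (303,237). I'll enlarge it to read the pins accurately.

```bash
python3 - <<'E'
import cv2
i=cv2.imread("pics/w1.png")
c=cv2.resize(i[45:265,280:410],None,fx=4,fy=4,interpolation=cv2.INTER_CUBIC)
a=cv2.resize(i[110:135,325:360],None,fx=11,fy=11,interpolation=cv2.INTER_NEAREST)
b=cv2.resize(i[203:228,325:360],None,fx=11,fy=11,interpolation=cv2.INTER_NEAREST)
import numpy as np
cv2.imwrite("pics/pins.png",np.hstack([a,b]))
E
python3 - <<'E'
from h import *
i=cv2.imread("pics/w1.png"); g=i.astype(int)
f=wrist()
# plate mask outline, block outline
for nm,t in (("plate",lambda x:x.min(2)>165),):
    m=t(g).astype(np.uint8); m[:, :290]=0; m[:,400:]=0; m[:85]=0; m[255:]=0
    m=cv2.morphologyEx(m,cv2.MORPH_CLOSE,np.ones((5,5)))
    n,l,st,_=cv2.connectedComponentsWithStats(m); k=1+st[1:,4].argmax(); print(st[k])
    rr=[]
    for y in range(105,235,10):
        xs=np.where(l[y]==k)[0]; print(y,xs.min(),xs.max())
print([ (uv,unproj(f,uv,.048).round(4)) for uv in [(343,124),(340.5,216.5)]])
print([ (uv,unproj(f,uv,.018).round(4)) for uv in [(293,61),(401,62),(386,261),(294,261)]])
E
```

```text
[  301    96    84   142 10138]
105 301 384
115 301 383
125 301 383
135 301 382
145 302 381
155 303 381
165 303 380
175 303 379
185 303 379
195 304 378
205 303 377
215 302 377
225 302 376
[((343, 124), array([0.5629, 0.2672, 0.048 ])), ((340.5, 216.5), array([0.5543, 0.1561, 0.048 ]))]
[((293, 61), array([0.5104, 0.3421, 0.018 ])), ((401, 62), array([0.6368, 0.3317, 0.018 ])), ((386, 261), array([0.6166, 0.0753, 0.018 ])), ((294, 261), array([0.4873, 0.0848, 0.018 ]))]
```

View pics/pins.png

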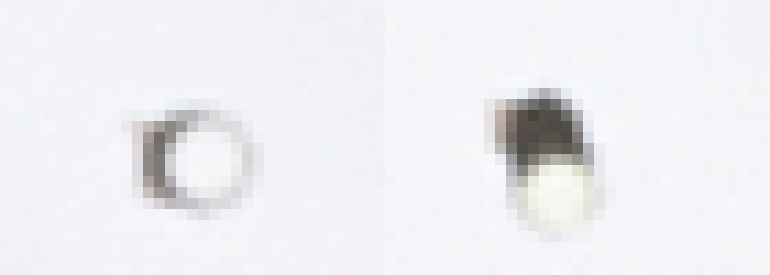

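The enlargement puts the tip centres at (343.6,124.0) and (340.1,220.0).

```bash
python3 - <<'E'
from h import *
f=wrist()
A,B=unproj(f,(343.6,124),.048),unproj(f,(340.1,220),.048); d=A-B
print(A,B,np.linalg.norm(d),(A+B)/2,"yaw y-axis",np.arctan2(-d[0],d[1]))
c=[unproj(f,u,.018)[:2] for u in [(293,61),(401,62),(386,261),(294,261)]]
print(np.mean(c,0), [np.arctan2(-v[0],v[1]) for v in (c[0]-c[3],c[1]-c[2])],pose()[0])
p=rel([.524,-.243,.30]);print(p)
E
```

```text
[0.56374571 0.26699417 0.048     ] [0.55367504 0.15137827 0.048     ] 0.11605366646611702 [0.55871037 0.20918622 0.048     ] yaw y-axis -0.08688528095413978
[0.56290113 0.20833758] [np.float64(-0.08961272796749918), np.float64(-0.07925704171956142)] [0.52778376 0.20799804 0.33396179]
[-450.04435056   29.64426439   33.8859182 ]
```

```bash
python3 -m jog '[[[-45,3,4,0,0,0,1],[-45,3,4,0,0,0,1],[-45,3,4,0,0,0,1],[-45,3,4,0,0,0,1],[-45,3,4,0,0,0,1]]]' >/dev/null && python3 -m jog '[[[-45,3,4,0,0,0,1],[-45,3,4,0,0,0,1],[-45,3,4,0,0,0,1],[-45,3,4,0,0,0,1],[-45,3,4,0,0,0,1]]]' >/dev/null && python3 -m jog '[[[0,0,0,0,0,-0.1,1],[0,0,0,0,0,-0.1,1],[0,0,0,0,0,0,1],[0,0,0,0,0,0,1]]]' && python3 - <<'E'
from h import *
f=wrist(); save(f,"pics/w2.png")
for q in ["template","template_grip"]:
    print(q,[(np.round(d["xyz"],4),round(d["conf"],2)) for d in bot.spot_point(q,f)][:3])
r=bot.trace("template",f)
for d in r:
    m=d["region"].astype(np.uint8); c,_=cv2.findContours(m,0,2); c=max(c,key=cv2.contourArea)[:,0]
    P=np.array([unproj(f,u,.008)[:2] for u in c],np.float32); R=cv2.minAreaRect(P*1000); print(d["conf"],m.sum(),R)
print(pose()[0],pose()[2]["tool_rot"])
E
```

```text
clock: 4.85
position: [0.524, -0.2433, 0.294]
tool_rot: [3.141, -0.0, 1.692]
force: [-0.2, -0.2, -0.4]
grip_width: 0.0854
finger_force: 0.0
template [(array([ 0.5238, -0.2456, -0.0006]), 0.75), (array([ 0.2714, -0.2128, -0.0031]), 0.65)]
template_grip [(array([ 0.5276, -0.241 ,  0.037 ]), 0.76)]
0.97 12925 ((270.82257080078125, -213.89358520507812), (101.68899536132812, 184.3936004638672), 85.29605102539062)
0.82 10893 ((525.2183227539062, -245.78009033203125), (102.22937774658203, 183.644287109375), 6.690191745758057)
[ 0.52399882 -0.2432998   0.29396159] [3.14156011e+00 2.80167993e-05 1.69394848e+00]
```

View pics/w2.png

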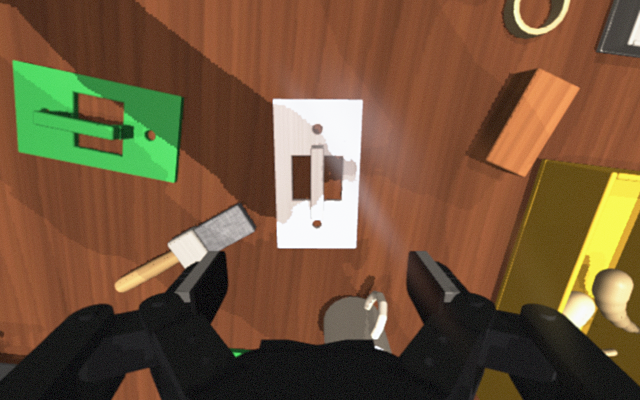

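The picture shows the white template upright at (318,172) with its bar at (317,180) and nothing in the fingers' way. Its yaw of about 0.12 rad matches the tool.

```bash
python3 -m jog '[[[-1,0,40,0,0,0,1],[-1,1,40,0,0,0,1],[0,0,40,0,0,0,1],[0,0,40,0,0,0,1],[0,0,30,0,0,0,1]]]' >/dev/null && python3 -m jog '[[[0,0,12,0,0,0,1],[0,0,0,0,0,0,1],[0,0,0,0,0,0,0],[0,0,0,0,0,0,0],[0,0,0,0,0,0,0]]]' 80 && python3 -m jog '[[[0,0,0,0,0,0,0],[0,0,0,0,0,0,0],[0,0,0,0,0,0,0],[0,0,0,0,0,0,0]]]'
```

```text
clock: 6.05
position: [0.5257, -0.2457, 0.0932]
tool_rot: [3.14, 0.001, 1.695]
force: [0.5, -0.0, -1.5]
grip_width: 0.0442
finger_force: 0.0
clock: 6.45
position: [0.5253, -0.2456, 0.0926]
tool_rot: [3.141, 0.0, 1.695]
force: [-2.8, 1.8, 11.5]
grip_width: 0.0122
finger_force: 78.8
```

```bash
python3 -m jog '[[[0,0,-15,0,0,0,0],[0,0,-30,0,0,0,0],[0,0,-40,0,0,0,0],[0,0,-40,0,0,0,0],[0,0,-40,0,0,0,0]]]' && python3 -m jog '[[[0,0,-25,0,0,0,0],[0,0,0,0,0,0,0],[0,0,0,0,0,0,0]]]' && python3 - <<'E'
from h import *
f=wrist(); save(f,"pics/w3.png"); print(pose()[0])
E
```

```text
clock: 6.95
position: [0.5246, -0.2455, 0.2592]
tool_rot: [-3.141, -0.0, 1.694]
force: [1.8, 0.0, -2.5]
grip_width: 0.0125
finger_force: 79.0
clock: 7.25
position: [0.5249, -0.2453, 0.282]
tool_rot: [3.141, -0.0, 1.695]
force: [0.2, 0.3, -4.5]
grip_width: 0.0124
finger_force: 79.0
[ 0.52462683 -0.24517121  0.28116223]
```

View pics/w3.png

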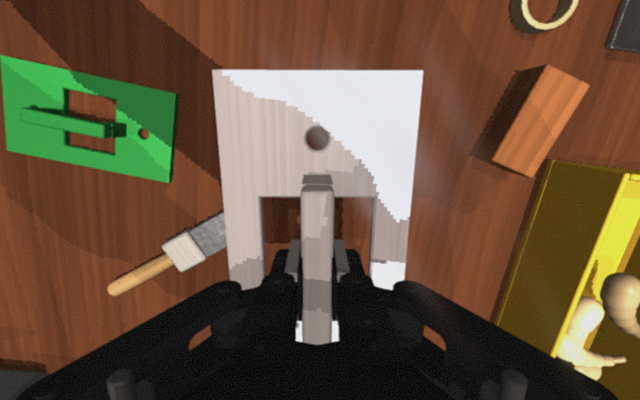

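The template is held level. Its +y hole is at (317,137), and the end edge runs from (213,70) to (422,70).

```bash
python3 - <<'E'
from h import *
f=wrist(); g=f["img"].astype(int).max(2)[115:160,295:340]
m=(g<110).astype(np.uint8); n,l,st,c=cv2.connectedComponentsWithStats(m); k=1+st[1:,4].argmax(); print(st[k],c[k]+[295,115])
f["pose"]=(np.zeros(3),np.eye(3),0)
print("hole tool",unproj(f,c[k]+[295,115],.0846)*1000)
for u in [(213,70),(422,70)]: print(unproj(f,u,.0846)*1000)
E
```

```text
[ 11  14  18  21 247] [313.66396761 140.26315789]
hole tool [57.51420881 -0.7988078  84.6       ]
[ 90.1993056 -48.4553342  84.6      ]
[90.22272207 50.70467975 84.6       ]
```

```bash
python3 -m jog '[[[0,0,-10,0,0,0.1,0],[0,0,-10,0,0,0.11,0],[20,0,-10,0,0,0,0],[40,0,0,0,0,0,0],[40,0,0,0,0,0,0]]]' >/dev/null && python3 -m jog '[[[45,0,0,0,0,0,0],[45,0,0,0,0,0,0],[45,0,0,0,0,0,0],[40,0,0,0,0,0,0],[40,0,0,0,0,0,0]]]' >/dev/null && python3 -m jog '[[[30,0,0,0,0,0,0],[15,0,0,0,0,0,0],[0,0,0,0,0,0,0],[0,0,0,0,0,0,0],[0,0,0,0,0,0,0]]]' && python3 - <<'E'
from h import *
f=wrist(); p=pose(); print(f["pose"][0],p[0],p[2]["tool_rot"],p[2]["force"]); save(f,"pics/w4.png")
X=proj(f,np.array([.5637,.267,.048])); print(X)
i=f["img"][:,:,::-1]; x,y=X.astype(int); x0,y0=x-20,max(y-20,0)
print(x0,y0); cv2.imwrite("pics/w4c.png",np.vstack([cv2.resize(i[y0:y0+40,x0:x0+40],(640,400)[::1] if 0 else (480,480),interpolation=0)]))
E
```

```text
clock: 8.85
position: [0.556, 0.1117, 0.3116]
tool_rot: [-3.141, 0.001, 1.483]
force: [0.6, 0.3, -4.9]
grip_width: 0.0125
finger_force: 79.0
[0.55598956 0.1116764  0.31157824] [0.55602649 0.11173817 0.3117353 ] [-3.14132786e+00  5.25889833e-04  1.48287655e+00] [ 0.56226531  0.13672866 -3.39222691]
[309.91702204  25.49384444]
289 5
```

View pics/w4c.png

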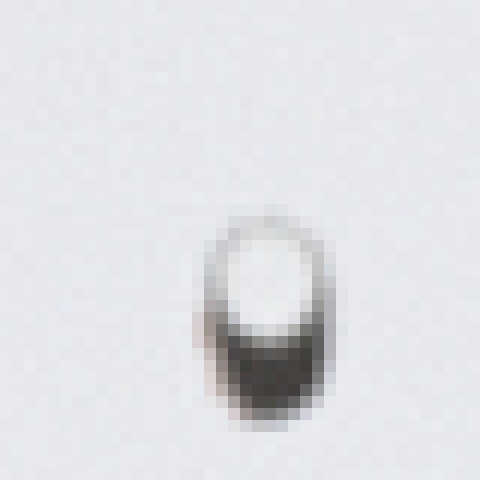

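The +y pin tip is centred at (310.8,27.8). I'll enlarge the hole from the same picture.

```bash
python3 - <<'E'
import cv2
i=cv2.imread("pics/w4.png"); cv2.imwrite("pics/w4h.png",cv2.resize(i[115:165,292:342],(500,500),interpolation=0))
E
python3 - <<'E'
from h import *
f=wrist()
A=unproj(f,(310.75,27.8),.048); print(A, A[:2]-.058*np.array([.087,.996]), rel(A))
E
```

```text
[0.56444589 0.26509537 0.048     ] [0.55939989 0.20732737] [153.39068371  -5.01901079 263.78761338]
```

View pics/w4h.png

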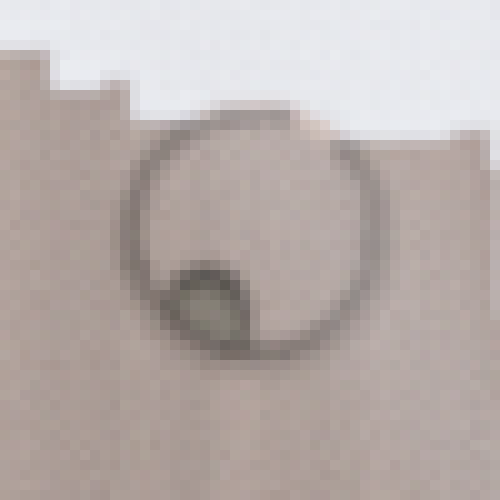

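```bash
python3 - <<'E'
from h import *
f=wrist(); f["pose"]=(np.zeros(3),np.eye(3),0)
print(unproj(f,(316.8,137.7),.0846)*1000)
E
python3 -m jog '[[[40,-3,0,0,0,0,0],[40,-3,0,0,0,0,0],[15,0,20,0,0,0,0],[0,0,40,0,0,0,0],[0,0,40,0,0,0,0]]]' >/dev/null && python3 -m jog '[[[0,0,30,0,0,0,0],[0,0,20,0,0,0,0],[0,0,0,0,0,0,0],[0,0,0,0,0,0,0],[0,0,0,0,0,0,0]]]' && python3 - <<'E'
from h import *
f=wrist(); print(f["pose"][0],f["pose"][2]["tool_rot"])
i=f["img"][:,:,::-1]; cv2.imwrite("pics/w5.png",cv2.resize(i[110:170,285:345],(600,600),interpolation=0))
E
```

```text
[58.94765477  0.81849176 84.6       ]
clock: 10.0
position: [0.5589, 0.2083, 0.1633]
tool_rot: [3.14, -0.001, 1.484]
force: [0.2, 0.4, -2.9]
grip_width: 0.0129
finger_force: 78.9
[0.55894319 0.20827171 0.16334225] [ 3.13983960e+00 -9.44306235e-04  1.48446195e+00]
```

View pics/w5.png

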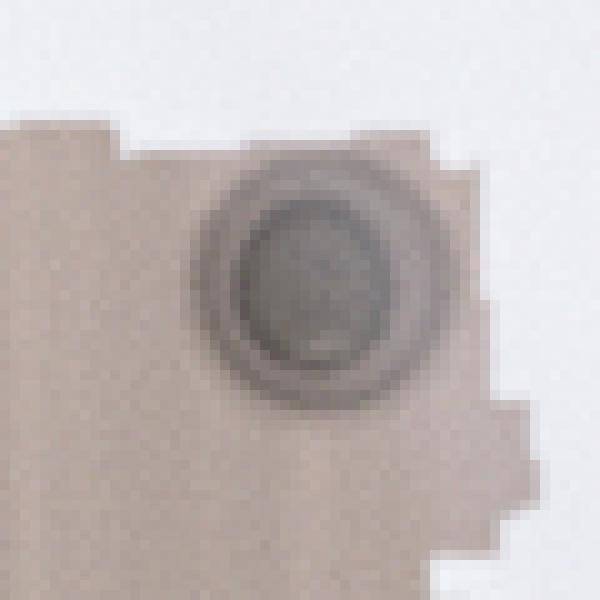

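The pin tip shows through the hole, at (316.1,138.0).

```bash
python3 - <<'E'
from h import *
f=wrist(); f["pose"]=(np.zeros(3),np.eye(3),0)
z=pose()[0][2]
print(unproj(f,(316.1,138),z-.048)*1000,unproj(f,(316.9,137.6),.0846)*1000)
E
```

```text
[ 56.79248868   0.4253532  115.1766219 ] [58.99650937  0.8695984  84.6       ]
```

```bash
python3 -m jog '[[[-1.5,-0.5,5,0,0,0,0],[0,0,5,0,0,0,0],[0,0,5,0,0,0,0],[0,0,3,0,0,0,0],[0,0,0,0,0,0,0]]]' && python3 -m jog '[[[0,0,2,0,0,0,0],[0,0,2,0,0,0,0],[0,0,0,0,0,0,0]]]'  && python3 -m jog '[[[0,0,1.5,0,0,0,0],[0,0,0,0,0,0,0]]]'
```

```text
clock: 10.6
position: [0.5574, 0.2068, 0.1433]
tool_rot: [-3.141, 0.001, 1.485]
force: [-0.5, 0.3, -4.1]
grip_width: 0.0129
finger_force: 79.0
clock: 10.9
position: [0.5576, 0.2069, 0.1397]
tool_rot: [-3.142, 0.0, 1.485]
force: [0.4, -0.6, -4.0]
grip_width: 0.0126
finger_force: 79.0
clock: 11.1
position: [0.5577, 0.2068, 0.1383]
tool_rot: [3.142, -0.0, 1.485]
force: [0.1, -1.2, -3.2]
grip_width: 0.0126
finger_force: 79.0
```

No contact so far, and the pin tips are passing the underside. I'll go on in small steps.

```bash
python3 -m jog '[[[0,0,1.5,0,0,0,0],[0,0,1,0,0,0,0],[0,0,0,0,0,0,0]]]' | grep -E 'pos|force:|rot' && python3 -m jog '[[[0,0,1.5,0,0,0,0],[0,0,1,0,0,0,0],[0,0,0,0,0,0,0]]]'| grep -E 'pos|force:|rot'
```

```text
position: [0.5576, 0.2068, 0.1358]
tool_rot: [-3.142, 0.0, 1.485]
force: [0.3, -0.2, -3.8]
finger_force: 79.0
position: [0.5576, 0.2068, 0.1333]
tool_rot: [-3.142, 0.0, 1.485]
force: [0.3, -1.0, -3.5]
finger_force: 79.0
```

```bash
python3 -m jog '[[[0,0,2,0,0,0,0],[0,0,2,0,0,0,0],[0,0,0,0,0,0,0]]]' | grep -E 'pos|force:' && python3 -m jog '[[[0,0,2,0,0,0,0],[0,0,2,0,0,0,0],[0,0,0,0,0,0,0]]]'| grep -E 'pos|force:'
```

```text
position: [0.5576, 0.2068, 0.1291]
force: [0.9, 0.0, -4.5]
finger_force: 79.0
position: [0.5576, 0.2068, 0.1251]
force: [0.7, -0.9, -4.3]
finger_force: 79.0
```

```bash
python3 -m jog '[[[0,0,2,0,0,0,0],[0,0,2,0,0,0,0],[0,0,0,0,0,0,0]]]' | grep -E 'pos|force:' && python3 -m jog '[[[0,0,1,0,0,0,0],[0,0,1,0,0,0,0],[0,0,0,0,0,0,0]]]'| grep -E 'pos|force:|rot'
```

```text
position: [0.5576, 0.2068, 0.1211]
force: [1.2, 0.2, -4.4]
finger_force: 79.0
position: [0.5576, 0.2068, 0.1193]
tool_rot: [3.142, 0.0, 1.485]
force: [1.0, -0.5, -4.2]
finger_force: 79.0
```

```bash
python3 -m jog '[[[0,0,1,0,0,0,0],[0,0,0.5,0,0,0,0],[0,0,0,0,0,0,0]]]' | grep -E 'pos|force:' && python3 -m jog '[[[0,0,0.7,0,0,0,0],[0,0,0,0,0,0,0]]]'| grep -E 'pos|force:|rot'
```

```text
position: [0.5576, 0.2068, 0.1178]
force: [-0.1, 1.3, -3.5]
finger_force: 79.0
position: [0.5576, 0.2068, 0.1171]
tool_rot: [-3.142, 0.0, 1.485]
force: [0.1, -0.2, -3.6]
finger_force: 79.0
```

```bash
for i in 1; do python3 -m jog '[[[0,0,0.5,0,0,0,0],[0,0,0,0,0,0,0]]]' | grep -E 'pos|force:'; done && python3 -m jog '[[[0,0,0.4,0,0,0,0],[0,0,0,0,0,0,0]]]'| grep -E 'pos|force:'
```

```text
position: [0.5576, 0.2068, 0.1167]
force: [0.7, 0.4, -4.4]
finger_force: 79.0
position: [0.5576, 0.2068, 0.1166]
force: [-2.0, -0.9, 3.8]
finger_force: 80.0
```

Seated: the wrist force went from -4 N to +4 N at the expected height. I'll release and rise.

```bash
python3 -m jog '[[[0,0,0,0,0,0,0.3],[0,0,0,0,0,0,1],[0,0,0,0,0,0,1],[0,0,0,0,0,0,1],[0,0,0,0,0,0,1]]]' 40 && python3 -m jog '[[[0,0,-10,0,0,0,1],[0,0,-40,0,0,0,1],[0,0,-40,0,0,0,0.5],[0,0,-40,0,0,0,0],[0,0,-30,0,0,0,0]]]' && python3 -m jog '[[[0,0,-20,0,0,0,0],[0,0,0,0,0,0,0],[0,0,0,0,0,0,0],[0,0,0,0,0,0,0]]]' && python3 - <<'E'
from h import *
f=wrist(); save(f,"pics/w6.png")
for q in ["template","template_grip","seat","tab_pivot","tab_knob"]:
    print(q,[(np.round(d["xyz"],4),round(d["conf"],2)) for d in bot.spot_point(q,f)][:3])
E
```

```text
clock: 14.3
position: [0.5576, 0.2069, 0.1163]
tool_rot: [3.142, -0.0, 1.485]
force: [-0.8, 0.5, 1.5]
grip_width: 0.0817
finger_force: 0.0
clock: 14.8
position: [0.5578, 0.2066, 0.2796]
tool_rot: [3.14, -0.001, 1.484]
force: [0.3, 0.9, -0.6]
grip_width: 0.0441
finger_force: 0.0
clock: 15.2
position: [0.5573, 0.2068, 0.2957]
tool_rot: [-3.141, 0.001, 1.485]
force: [0.1, -0.2, 1.1]
grip_width: 0.0003
finger_force: 0.0
template [(array([ 0.3385,  0.1379, -0.0034]), 0.8), (array([0.5556, 0.2078, 0.0224]), 0.69)]
template_grip [(array([0.5643, 0.209 , 0.0627]), 0.85), (array([0.3341, 0.1403, 0.0379]), 0.65)]
seat [(array([0.5625, 0.2078, 0.0264]), 0.67)]
tab_pivot [(array([0.5735, 0.3241, 0.0316]), 0.56)]
tab_knob [(array([0.5385, 0.3393, 0.055 ]), 0.83)]
```

View pics/w6.png

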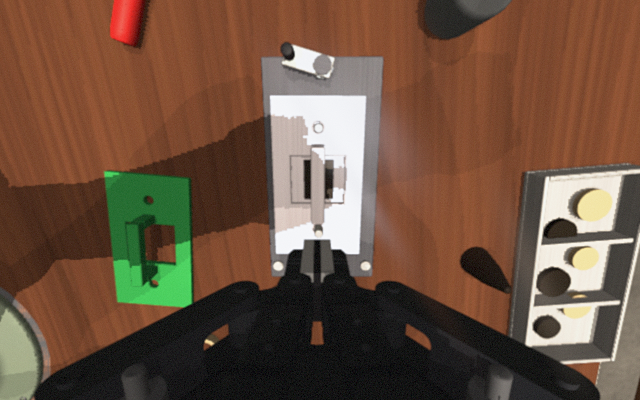

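The template lies flat over the pins: the +y pin is centred in the hole at (318,127) and the -y pin shows at (318,230). The tab knob is at (288,50), so the joint stands at about -0.29 rad. With the fingers closed, I'll go behind the knob and push it round.

```bash
python3 -m jog '[[[40,-5,0,0,0,0,0],[40,-5,0,0,0,0,0],[40,-5,0,0,0,0,0],[40,-6,0,0,0,0,0],[0,0,0,0,0,0.15,0]]]' >/dev/null && python3 -m jog '[[[0,0,0,0,0,0.15,0],[0,0,0,0,0,0.15,0],[0,0,0,0,0,0.15,0],[0,0,0,0,0,0.15,0],[0,0,0,0,0,0.15,0]]]' && python3 -m jog '[[[0,0,20,0,0,0.15,0],[0,0,20,0,0,0.15,0],[0,0,20,0,0,0.15,0],[0,0,0,0,0,0.15,0],[0,0,0,0,0,0,0]]]' && python3 - <<'E'
from h import *
p,R,s=pose(); print(s["qpos"].round(2),R.round(3)); print(rel([.550,.369,.123]))
E
```

```text
clock: 16.5
position: [0.5504, 0.3681, 0.2961]
tool_rot: [3.142, 0.0, 0.579]
force: [0.6, 0.1, -0.4]
grip_width: 0.0002
finger_force: 0.0
clock: 17.0
position: [0.5502, 0.3681, 0.2354]
tool_rot: [3.14, 0.001, -0.018]
force: [-0.3, 1.0, 0.3]
grip_width: 0.0001
finger_force: 0.0
[-1.13  0.79  0.76  1.58 -0.61  1.02 -1.77] [[ 1.    -0.018 -0.001]
 [-0.018 -1.    -0.002]
 [-0.001  0.002 -1.   ]]
[ -0.12611807  -1.03982843 112.40005711]
```

```bash
python3 -m jog '[[[0,0,30,0,0,0.15,0],[0,0,40,0,0,0.15,0],[0,0,30,0,0,0,0],[0,0,16,0,0,0,0],[0,0,0,0,0,0,0]]]' && python3 - <<'E'
from h import *
p,R,s=pose()
# tool path: knob circle, tool centre 20.5 mm behind the knob, tool y along the tangent
P=np.array([.5725,.325]); th=-.087
for a in np.arange(-.29,1.7,.15):
    c=np.cos(a),np.sin(a); k=P+.034*np.array([-np.cos(a+th),-np.sin(a+th)]); t=np.array([np.sin(a+th),-np.cos(a+th)])
    q=k-.0205*t
    if a<-.2: print(rel([*q,p[2]]), "tangent heading",np.arctan2(t[1],t[0]),"tool y",np.arctan2(R[1,1],R[0,1]))
    else:
        d=q-q0; print(round(a,2),"dx,dy in frame of previous tangent mm", (1000*np.array([d@np.array([-t0[1],t0[0]]),d@t0])).round(1),q.round(4))
    q0,t0=q,t
E
```

```text
clock: 17.5
position: [0.55, 0.3678, 0.119]
tool_rot: [3.14, 0.001, -0.312]
force: [0.2, -0.1, 1.3]
grip_width: -0.0003
finger_force: 0.0
[ 1.92644151 11.12752341  0.01623841] tangent heading -1.9477963267948966 tool y -1.88273275434892
-0.14 dx,dy in frame of previous tangent mm [-2.7  5.3] [0.544  0.3526]
0.01 dx,dy in frame of previous tangent mm [-2.7  5.3] [0.5402 0.3481]
0.16 dx,dy in frame of previous tangent mm [-2.7  5.3] [0.5371 0.343 ]
0.31 dx,dy in frame of previous tangent mm [-2.7  5.3] [0.5348 0.3375]
0.46 dx,dy in frame of previous tangent mm [-2.7  5.3] [0.5334 0.3317]
0.61 dx,dy in frame of previous tangent mm [-2.7  5.3] [0.5328 0.3258]
0.76 dx,dy in frame of previous tangent mm [-2.7  5.3] [0.5331 0.3198]
0.91 dx,dy in frame of previous tangent mm [-2.7  5.3] [0.5343 0.314 ]
1.06 dx,dy in frame of previous tangent mm [-2.7  5.3] [0.5364 0.3084]
1.21 dx,dy in frame of previous tangent mm [-2.7  5.3] [0.5393 0.3032]
1.36 dx,dy in frame of previous tangent mm [-2.7  5.3] [0.5429 0.2985]
1.51 dx,dy in frame of previous tangent mm [-2.7  5.3] [0.5472 0.2944]
1.66 dx,dy in frame of previous tangent mm [-2.7  5.3] [0.5521 0.291 ]
```

```bash
python3 -m jog '[[[1,5,0,0,0,0,0],[1,5,0,0,0,0,0],[-2.7,5.3,0,0,0,-0.12,0],[-2.7,5.3,0,0,0,-0.15,0],[-2.7,5.3,0,0,0,-0.15,0]]]' && python3 -m jog '[[[-2.7,5.3,0,0,0,-0.15,0],[-2.7,5.3,0,0,0,-0.15,0],[-2.7,5.3,0,0,0,-0.15,0],[0,0,0,0,0,0,0]]]' && python3 - <<'E'
from h import *
f=bot.grab_frame("top")
for q in ["tab_knob","template_grip"]:
    print(q,[(np.round(d["xyz"],4),round(d["conf"],2)) for d in bot.spot_point(q,f)][:4])
E
```

```text
clock: 18.0
position: [0.5386, 0.3442, 0.1218]
tool_rot: [-3.14, -0.002, 0.112]
force: [-0.6, 3.4, -0.8]
grip_width: 0.0
finger_force: 1.7
clock: 18.4
position: [0.5349, 0.3257, 0.1219]
tool_rot: [-3.141, -0.001, 0.558]
force: [0.6, 0.4, -0.4]
grip_width: -0.0001
finger_force: 0.1
tab_knob [(array([0.5414, 0.3073, 0.0501]), 0.58)]
template_grip [(array([0.5558, 0.2074, 0.0603]), 0.91), (array([ 0.2715, -0.2137,  0.0425]), 0.84), (array([ 0.4295, -0.5614,  0.036 ]), 0.77), (array([0.3393, 0.136 , 0.04  ]), 0.75)]
```

```bash
python3 -m jog '[[[-2.7,5.3,0,0,0,-0.15,0],[-2.7,5.3,0,0,0,-0.15,0],[-2.7,5.3,0,0,0,-0.15,0],[-2.7,5.3,0,0,0,-0.15,0],[-2.7,5.3,0,0,0,-0.15,0]]]' && python3 -m jog '[[[-2.7,5.3,0,0,0,-0.1,0],[0,0,0,0,0,0,0]]]' && python3 - <<'E'
from h import *
f=bot.grab_frame("top")
print([(np.round(d["xyz"],4),round(d["conf"],2)) for d in bot.spot_point("tab_knob",f)][:2])
E
```

```text
clock: 19.05
position: [0.5454, 0.2998, 0.1205]
tool_rot: [-3.141, 0.0, 1.309]
force: [-1.4, 1.0, 2.1]
grip_width: -0.0001
finger_force: 1.6
clock: 19.25
position: [0.5504, 0.2953, 0.1205]
tool_rot: [3.141, -0.0, 1.403]
force: [0.4, -0.8, 0.0]
grip_width: 0.0003
finger_force: 0.0
[(array([ 0.3738, -0.0279,  0.0013]), 0.69)]
```

Now small pushes along tool y until the stop is felt.

```bash
python3 -m jog '[[[0,1.5,0,0,0,-0.05,0],[0,1.5,0,0,0,0,0],[0,0,0,0,0,0,0]]]' | grep -E "pos|^force" && python3 -m jog '[[[0,1.5,0,0,0,0,0],[0,0,0,0,0,0,0]]]' | grep -E "pos|^force"&& python3 -m jog '[[[0,1,0,0,0,0,0],[0,0,0,0,0,0,0]]]' | grep -E "pos|^force"
```

```text
position: [0.5514, 0.2955, 0.12]
force: [-9.8, -0.4, 5.5]
position: [0.5519, 0.2954, 0.1199]
force: [-17.2, -1.3, 11.4]
position: [0.5522, 0.2954, 0.1198]
force: [-21.9, -1.5, 15.2]
```

The stop is felt, so I'll back off, rise and check.

```bash
python3 -m jog '[[[0,-10,0,0,0,0,0],[0,-15,-5,0,0,0,0],[0,0,-40,0,0,0,0],[0,0,-40,0,0,0,0],[0,0,-40,0,0,0,0]]]' >/dev/null && python3 -m jog '[[[-45,0,-40,0,0,0,0],[-45,20,-20,0,0,0,0],[0,0,0,0,0,0,0],[0,0,0,0,0,0,0]]]' | grep -E "pos|force" && python3 - <<'E'
from h import *
P=np.array([.572,.325])
for f in (wrist(),bot.grab_frame("top"),bot.grab_frame("scene")):
  for q in ["tab_knob","tab_pivot","template_grip"]:
    L=[(np.round(d["xyz"],4),round(d["conf"],2)) for d in bot.spot_point(q,f) if abs(d["xyz"][0]-.56)<.06 and d["xyz"][1]>.1]
    print(q,L, [round(np.arctan2(-(x[1]-P[1]),-(x[0]-P[0]))+.087,2) for x,_ in L] if q=="tab_knob" else "")
E
```

```text
position: [0.5402, 0.216, 0.2978]
force: [-0.2, 0.9, -0.7]
finger_force: 0.0
tab_knob [(array([0.5706, 0.2909, 0.0522]), 0.63)] [np.float64(1.62)]
tab_pivot [(array([0.5753, 0.3225, 0.0301]), 0.79), (array([0.5612, 0.2076, 0.0225]), 0.37)] 
template_grip [(array([0.561 , 0.2079, 0.0598]), 0.85)] 
tab_knob [] []
tab_pivot [] 
template_grip [(array([0.5571, 0.2071, 0.0579]), 0.7)] 
tab_knob [(array([0.5686, 0.2912, 0.0536]), 0.67), (array([0.5572, 0.2098, 0.0242]), 0.64)] [np.float64(1.56), np.float64(1.53)]
tab_pivot [(array([0.5748, 0.3258, 0.0338]), 0.63)] 
template_grip [(array([0.5548, 0.2065, 0.0581]), 0.58)]
```

The tab is at its stop, the template is home and the arm is clear.

```bash
python3 -c "
from workcell import bot
print(bot.job_done())"
```

```text
the job is handed in; nothing more can be done
None
```

The job is handed in: the template is home over both pins, the tab is at its stop (about 1.57 rad by camera), and the arm is clear; no verdict came back at hand-in.

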